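# Seat a tealight and hold the wick tweezers at their mark

## Task

Seat the tealight, wick up, in the pocket of the round wooden holder and let go of it. Then pick up the sprung wick tweezers, squeeze them until the red pointer stands in the green band of the gauge (tips 14 mm apart) and hold that gap steady, with the tweezers level in the air and their tips about 5 cm straight above the tealight. Finish while holding them like that, touching nothing else with them, and leave the garlic, lemon, pepper shaker and mug where they stand.

Things in the scene. Friction and masses are not known exactly. Their poses are not given: they have to be found in the camera images.
- candle_mid (a point): Centre (half-way up) of the loose tealight: a round metal cup of green wax, 38 mm diameter, 18 mm tall, about 30 g, standing wick up on the worktop; z points up out of the wax. The wick ends no higher than the top, 9 mm above this point.
- pocket (a point): Centre of the pocket's floor in the loose round dark-wood holder (92 mm diameter, 22 mm tall, 0.4 kg). The pocket is round, about 42 mm wide, 8 mm deep, its floor 14 mm above the worktop; a seated tealight stands 10 mm proud, its centre 9 mm above this point. z up. Holder and tealight may have changed places.
- grip_mid (a point): Middle between the two black grip pads of the open tweezers, half-way up the pads (10 mm above the worktop at the start). Pads: 40 mm long along the tweezers, 20 mm tall. Over their outsides they measure 51 mm open and 36 mm at the marked gap (then parallel); 1 mm there is 1.7 mm at the tips. At the marked gap the middle lies 8 mm to +y of this point. Axes as for tweezers.
- tips_mid (a point): Point midway between the tips when they stand at the marked gap, half-way up the tips (7 mm above the tweezers' underside); fixed to the left arm, 70 mm ahead of the pads' middle. Axes as for tweezers.
- tip_left (a point): Inner face of the left tip, at its end, 7 mm above the underside. The tip gap is the distance between tip_left and tip_right.
- tip_right (a point): Inner face of the right tip, at its end, 7 mm above the underside.
- tweezers_arm (a joint): How far the tweezers are squeezed, rad: 0 fully open (tips 40 mm apart), 0.153 at the marked gap (14 mm), 0.235 with the tips touching. The spring pushes the pads apart with about 3 N when open and 7 N at the marked gap. A white gauge bar crosses over both arms 42 mm ahead of the pads; the red pointer on the right arm stands in its green band at the marked gap.
- tweezers: Loose steel tweezers, 179 mm, 80 g, lying on edge (squeezed horizontally); hinge 100 mm behind the pads, tips 70 mm ahead. Origin: underside, midway between the pads at the marked gap. z up, x to the tips along the left (+y) arm, which is one piece with this frame; the right arm swings. The midline between the arms is x at the marked gap, turned 0.077 rad clockwise from above when open.
- candle: The tealight; origin at the centre of its underside.
- holder: The wooden holder; origin at the centre of its underside. Behind and left of it a fixed microwave oven, 310 mm tall, fills the worktop beyond x 0.56 m and y 0.28 m: keep the arm clear of it.
- garlic: Garlic bulb, 48 mm, a bystander; origin at the underside.
- lemon: Lemon, 73 x 56 x 57 mm, a bystander; origin at the underside.
- pepper: Small glass pepper shaker with a grey top, 44 mm diameter, 90 mm tall, a bystander; origin at the underside.
- mug: Orange mug, 78 mm wide, 108 mm with its handle, 101 mm tall, a bystander; origin at the underside.

How it is judged (in metres and radians):
On the way, in this order (a step that is already met when the one before it is completed fails the run):
1. the tealight is seated wick up in the holder's pocket and released (horizontal distance between candle_mid and pocket below 0.006 m and z of candle_mid in the frame of pocket between 0.005 and 0.0125 m and angle between each of candle_mid, pocket's own z axis and vertical below 0.12 rad and contact force between candle and the fingers below 0.1 N), for 0.2 s.
2. the tweezers are held in the air over the seated tealight with the tips steady at the marked gap (all of step 1 and distance between tip_left and tip_right between 0.011 and 0.017 m and velocity of joint tweezers_arm between -0.15 and 0.15 rad/s and horizontal distance between tips_mid and candle_mid below 0.02 m and z of tips_mid in the frame of candle_mid between 0.025 and 0.11 m and height (world z) of grip_mid above 0.045 m and angle between grip_mid's own z axis and vertical below 0.3 rad and contact force between tweezers and the fingers above 2 N and contact force between tweezers and candle below 0.1 N and contact force between tweezers and holder below 0.1 N and linear speed of tweezers below 0.03 m/s), for 0.8 s.
At the end, for the whole second after the job is handed in: Tealight wick up on the pocket floor, within 6 mm of its centre, released; tweezers held by the fingers alone, level within 0.3 rad, over 45 mm up and still, tips 11 to 17 mm apart and steady, within 20 mm of straight above the tealight, 25 to 110 mm over its centre (all of step 2); the arm keeps its last pose, push and grip.
It fails at once if the garlic is moved by more than 40 mm (distance of garlic from where it was at the start of the episode above 0.04 m).
It fails at once if the lemon is moved by more than 40 mm (distance of lemon from where it was at the start of the episode above 0.04 m).
It fails at once if the pepper is moved by more than 40 mm (distance of pepper from where it was at the start of the episode above 0.04 m).
It fails at once if the mug is moved by more than 40 mm (distance of mug from where it was at the start of the episode above 0.04 m).
It also fails if it takes over 59 s, if anything falls off the work surface, if the arm or the gripper's body presses on something with over 40 N, if the wrist force passes 120 N, or if a joint passes its speed limit or range.

## Robot

A 6-joint arm with a two-finger parallel gripper is mounted at the origin on a cart in front of the work surface, level with it; the furniture and walls round the work are solid. World frame = base frame: x ahead of the robot, y to its left, z up, the work surface at z = 0. Lengths are in mm, angles in degrees, forces in N, time in s.
With the tool pointing down it reaches from about 300 to 850 mm from the base axis. Payload 4.2 kg.
Tool frame: the origin (TCP) lies at the very end of the fingers, on their centre line; the grasp point (between the pads) lies 19 mm behind it; x points along the fingers, y is the direction in which the jaws open and shut, and the axes are right-handed (so a half turn about x gives the same grasp; the last joint's range is limited). The gripper opens to 91 mm and grips with 3 to 60 N. Pads are 32 mm wide; open, the fingers measure 118 mm over their backs; the gripper's body (76 mm by 178 mm) begins 60 mm behind the grasp point.
Start: joints at [64.286, 18.312, 89.639, -0, 72.044, -1.146], TCP at [239.078, 522.958, 213.976] pointing down, gripper open.
Joint ranges: [-177.97, 177.97], [-48.28, 115.42], [12.27, 149.76], [-77.06, 257.06], [2.81, 150.46], [-146.56, 146.56]. Speed limits (degrees/s): [147.25, 147.25, 180, 180, 180, 180].

## Interface

Orientations are given as [roll, pitch, yaw] about the fixed x, y, z axes, in that order (R = Rz(yaw) Ry(pitch) Rx(roll)).
In Python, from workcell import sensors, grab_frame, job_done, finder gives the robot as it stands.
- The arm moves only by the tool play_rows, never from a script. Its argument "motion" is a list of rows, each a list of 5 numbers: the shift along the world's x, y, z in m, then the turn about the world's z in rad, then the opening, from 0 (shut) to 1 (fully open). In form: [[tx, ty, tz, roll, fingers], ...]. A call has exactly 8 rows; each row is the pose to reach, as a shift and turn from the pose commanded when the call began; what a row does not reach only later rows make up. A row lasts 1/12 s, in which the tool goes at most 41.7 mm and 7.16 degrees, less where a joint would pass 70% of its speed; a pose out of reach is approached as far as the arm can. A call with a gripper value outside its range is refused whole. The fingers move at their own pace and stop on an object; "squeeze" is the grip in N (left out, the last holds). Time passes only in rows, so rows that repeat a pose let the fingers close, or fill a call up. It gives the time, the measured TCP pose, the force and the opening at its end, in the units of the state.
- sensors.state(): the state, without advancing time (a new reading comes with each control period).
- grab_frame(name): name is "scene" or "top" or "wrist"; returns a dict with "img" (400x640x3 uint8, blue, green, red), "fx", "fy", "cx", "cy" (pixels), "rvec" (rotation vector, rad) and "tvec" (3), from world to camera coordinates, as OpenCV has them; the wrist camera has in their place "tool_from_camera" (4x4, takes a point from camera to tool coordinates, whose origin is the TCP and whose axes are the tool frame's). Camera axes: x right, y down, z forward; pixel columns grow to the right and rows downward; lengths in mm; the calibration is good to about 2 mm. The wrist camera is an equidistant fisheye: a pixel r from the principal point sees the ray r / f radians off the axis. A picture is of the moment at which its call begins: read the wrist's pose just before it. There is no depth.
- job_done(): hands the job in, once; it reports no verdict.
Trained networks look in a picture, given as the dict that the camera call returned (one of the last four; its "shot" number tells which), for a name from the list of things; names that differ only in an ending like _2 or _b are one class to them, and where a whole thing is asked for, a point or a joint stands for the part that bears it (a point fixed in the world has none). Each returns a list of dicts, best first, with "conf" (0 to 1); they miss things now and then, are a little off and sometimes report something else, mostly with a low value. They report only what shows in the picture. A call takes as long as a camera call.
- finder.spot_in(picture, label): "point" ([column, row] in pixels, amid what is visible of it).
- finder.spot_point(picture, label): "point" ([column, row] in pixels: a listed point, or the origin of a listed thing).
The state is a dict: "time_s": time; "qpos": joint angles; "qvel": joint speeds; "effort": joint torques, N m; "ee_pos": TCP position; "ee_rot": TCP orientation; "force": force on the tool from outside, world axes, zero at the start; "torque": the same for the moment, N m; "gripper_width": finger opening in mm.
Only numpy, scipy, OpenCV 4.12 (cv2) and the standard library are available. Lean on these libraries where they do the work, as an engineer would, in place of code of your own. Each camera call takes 0.05 s, during which the arm holds its last target.

## Working session

There is one attempt and no reset: what is moved stays moved. The work goes in short steps, Python scripts to look and compute and a tool call to move; the robot and the scene stay as the last step left them, time stands still between calls to the robot, and variables do not carry over. Pictures are saved under pics/ and viewed, and the job is handed in when it is done.

Besides the shell and the picture viewer there is one more tool, called after ">>>" as name(argument=value, ...), one argument or row to a line, values as JSON. play_rows: Moves the arm, as the interface text tells. Its arguments: {"type":"object","properties":{"motion":{"type":"array","items":{"type":"array","items":{"type":"number"}}},"squeeze":{"type":"number"}},"required":["motion"]}

```bash
mkdir -p pics; ls; cat > h.py <<'E'
import numpy as np, cv2, json
from workcell import sensors, grab_frame, job_done, finder
def save(p,n): cv2.imwrite(f'pics/{n}.png',p['img'])
def ray(p,uv):
    R,_=cv2.Rodrigues(np.array(p['rvec'],float)); t=np.array(p['tvec'],float).ravel()
    d=R.T@np.array([(uv[0]-p['cx'])/p['fx'],(uv[1]-p['cy'])/p['fy'],1.]); return -R.T@t,d
def onz(p,uv,z):
    c,d=ray(p,uv); return c+d*(z-c[2])/d[2]
def proj(p,X):
    K=np.array([[p['fx'],0,p['cx']],[0,p['fy'],p['cy']],[0,0,1.]])
    return cv2.projectPoints(np.array(X,float).reshape(-1,1,3),np.array(p['rvec'],float),np.array(p['tvec'],float),K,None)[0].reshape(-1,2)
E
python3 - <<'E'
from h import *
print(sensors.state())
Z=dict(candle_mid=9,pocket=14,grip_mid=10,tips_mid=7,tip_left=7,tip_right=7,garlic=0,lemon=0,pepper=0,mug=0)
for n in['scene','top']:
    p=grab_frame(n); save(p,n+'0')
    for k,z in Z.items():
        for r in finder.spot_point(p,k)[:2]: print(n,k,round(r['conf'],2),np.round(r['point']),onz(p,r['point'],z).round(1))
p=grab_frame('wrist');save(p,'wrist0')
E
```

```text
pics
{'time_s': 0.0, 'qpos': array([ 6.42867085e+01,  1.83494004e+01,  8.97068679e+01, -9.56085638e-04,
        7.20442019e+01, -1.14490604e+00]), 'qvel': array([ 0.00666898,  0.06293836, -0.05623531,  0.02616784,  0.0172638 ,
       -0.04625464]), 'effort': array([-1.15172479e-03, -4.12465811e+01, -2.31968790e+01,  7.25232367e-02,
        4.57780052e-02, -1.56904466e-04]), 'ee_pos': array([238.84421344, 522.48060693, 213.13962273]), 'ee_rot': array([ -90.62653817,   89.89952569, -115.19462805]), 'force': array([-0.16350195,  0.37321434,  0.41818587]), 'torque': array([ 0.0154483 ,  0.02899387, -0.02534406]), 'gripper_width': 91.26088960220001}
scene candle_mid 0.51 [269. 220.] [491.1 -20.3   9. ]
scene candle_mid 0.18 [468. 239.] [ 687.2 -442.8    9. ]
scene pocket 0.71 [196. 197.] [455.9 179.1  14. ]
scene pocket 0.33 [383. 269.] [ 494.2 -323.7   14. ]
scene grip_mid 0.85 [384. 267.] [ 503.5 -320.5   10. ]
scene grip_mid 0.32 [258. 169.] [636.8 125.8  10. ]
scene tips_mid 0.69 [356. 256.] [ 502.4 -251.     7. ]
scene tips_mid 0.45 [466. 241.] [ 682.7 -440.1    7. ]
scene tip_left 0
[... 300 characters left out ...]
pepper 0.87 [381. 196.] [ 729.  -197.4    0. ]
scene mug 0.86 [468. 241.] [ 693.6 -442.9    0. ]
top candle_mid 0.73 [278. 232.] [502.3 -26.7   9. ]
top candle_mid 0.53 [192. 250.] [456.6 185.7   9. ]
top pocket 0.66 [193. 250.] [455.1 184.   14. ]
top grip_mid 0.86 [394. 239.] [ 489.  -316.6   10. ]
top tips_mid 0.71 [368. 233.] [ 502.3 -252.     7. ]
top tip_left 0.68 [369. 237.] [ 493.8 -256.1    7. ]
top tip_right 0.68 [370. 222.] [ 530.8 -256.9    7. ]
top garlic 0.65 [212. 174.] [652.4 146.7   0. ]
top lemon 0.97 [257. 172.] [658.6  29.5   0. ]
top pepper 0.68 [346. 150.] [ 718.2 -199.6    0. ]
top mug 0.83 [440. 169.] [ 668.2 -439.3    0. ]
top mug 0.73 [276. 239.] [486.8 -22.    0. ]
```

View pics/scene0.png

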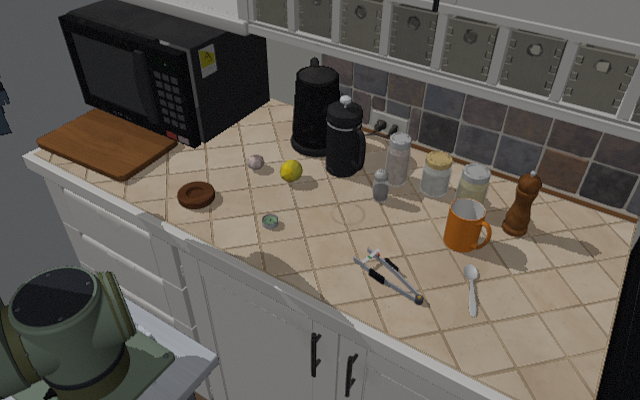

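View pics/top0.png

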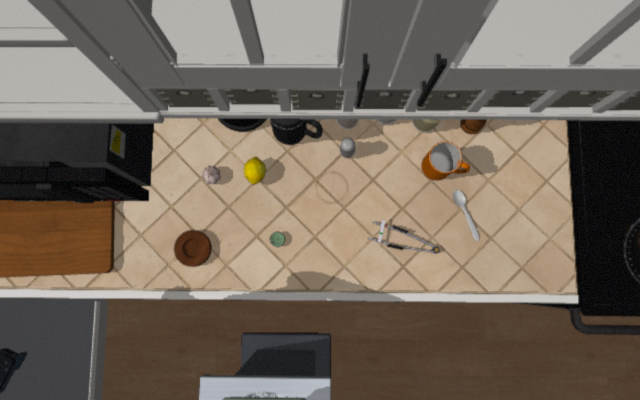

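View pics/wrist0.png

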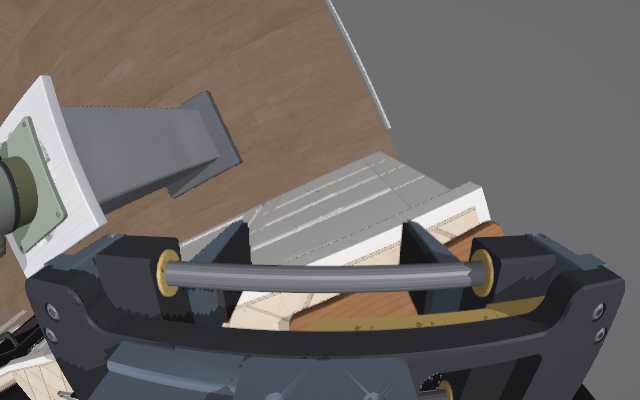

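The scene view shows the holder at (196,195), the tealight at (270,221), and the tweezers with pads near (385,267), tips to the left. The top view agrees. Next I triangulate these and get the tool axes.

```bash
cat >> h.py <<'E'
from scipy.spatial.transform import Rotation as Ro
def tool(s): return Ro.from_euler('xyz',s['ee_rot'],degrees=True).as_matrix(), np.array(s['ee_pos'])
def wray(p,s,uv):
    T=np.array(p['tool_from_camera'],float); R,o=tool(s)
    a=np.array([(uv[0]-p['cx'])/p['fx'],(uv[1]-p['cy'])/p['fy']]); th=np.hypot(*a)
    d=np.r_[a/max(th,1e-9)*np.sin(th),np.cos(th)]
    return R@T[:3,3]+o, R@T[:3,:3]@d
def wonz(p,s,uv,z):
    c,d=wray(p,s,uv); return c+d*(z-c[2])/d[2]
def wproj(p,s,X):
    T=np.array(p['tool_from_camera'],float); R,o=tool(s)
    out=[]
    for x in np.array(X,float).reshape(-1,3):
        c=T[:3,:3].T@(R.T@(x-o)-T[:3,3]); th=np.arctan2(np.hypot(c[0],c[1]),c[2]); f=np.arctan2(c[1],c[0])
        out.append([p['cx']+p['fx']*th*np.cos(f),p['cy']+p['fy']*th*np.sin(f)])
    return np.array(out)
def look(labels,cams=('scene','top','wrist'),name=None):
    for n in cams:
        s=sensors.state(); p=grab_frame(n)
        if name: save(p,f'{n}_{name}')
        for k,z in labels.items():
            for r in finder.spot_point(p,k)[:2]:
                X=wonz(p,s,r['point'],z) if n=='wrist' else onz(p,r['point'],z)
                print(n,k,round(r['conf'],2),np.round(r['point'],1),X.round(1))
E
python3 - <<'E'
from h import *
s=sensors.state();R,o=tool(s);print(R.round(3),s['time_s'])
p=grab_frame('wrist');T=np.array(p['tool_from_camera']);print(T.round(2),p['fx'],p['cx'],p['cy'])
for n in ['scene','top']:
    p=grab_frame(n);print(n,ray(p,(320,200))[0].round(),p['fx'])
    hsv=cv2.cvtColor(p['img'],cv2.COLOR_BGR2HSV)
    m=cv2.inRange(hsv,(40,40,30),(95,255,255)); 
    uv=np.array([270,221]) if n=='scene' else np.array([278,238])
    k,l,st,ce=cv2.connectedComponentsWithStats(m)
    for i in range(1,k):
        if st[i,4]>10 and np.hypot(*(ce[i]-uv))<25: print(n,'green',ce[i].round(1),st[i],onz(p,ce[i],18).round(1))
    x0,y0=(150,170) if n=='scene' else (160,215)
    sub=hsv[y0:y0+70,x0:x0+95]; m=cv2.inRange(sub,(0,60,10),(15,255,120)); k,l,st,ce=cv2.connectedComponentsWithStats(m)
    for i in range(1,k):
        if st[i,4]>60: print(n,'holder',ce[i]+[x0,y0],st[i],onz(p,ce[i]+[x0,y0],14).round(1))
E
```

```text
[[ 0.     0.416  0.909]
 [ 0.     0.909 -0.416]
 [-1.     0.     0.   ]] 1.15
[[  -0.     -0.26    0.97 -172.2 ]
 [   1.      0.      0.     -1.11]
 [  -0.      0.97    0.26  -71.95]
 [   0.      0.      0.      1.  ]] 309.70691628693146 324.7695140090699 203.94449227406247
scene [-207. -602.  815.] 506.68570132467494
scene green [269.8 219.9] [263 216  15   9  90] [483.8 -28.9  18. ]
scene holder [195.95183486 194.92431193] [ 27  11  39  29 872] [461.2 183.8  14. ]
top [ 389. -127. 1291.] 513.179405081827
top green [277.4 238.9] [271 232  14  15 161] [485.3 -26.8  18. ]
top holder [192.75045208 247.90144665] [  14   14   39   38 1106] [461.4 184.1  14. ]
```

The colour fits agree between both cameras: tealight at (485,-28) and holder at (461,184). I'm moving toward the tealight.

>>> play_rows(
  motion=[
    [0.01,-0.022,0,-0.07,1],
    [0.025,-0.055,-0.005,-0.14,1],
    [0.041,-0.092,-0.01,-0.21,1],
    [0.057,-0.128,-0.015,-0.28,1],
    [0.073,-0.164,-0.02,-0.35,1],
    [0.089,-0.2,-0.025,-0.42,1],
    [0.105,-0.236,-0.03,-0.49,1],
    [0.121,-0.272,-0.035,-0.56,1],
  ],
  squeeze=10,
)

```text
time_s: 1.97
ee_pos: [360.5, 249.3, 179.0]
ee_rot: [86.8, 89.9, 29.9]
force: [0.7, 0.8, -1.0]
gripper_width: 91.6
```

>>> play_rows(
  motion=[
    [0.016,-0.036,-0.005,-0.07,1],
    [0.032,-0.072,-0.01,-0.14,1],
    [0.048,-0.108,-0.015,-0.21,1],
    [0.064,-0.144,-0.02,-0.28,1],
    [0.08,-0.18,-0.025,-0.35,1],
    [0.096,-0.216,-0.03,-0.42,1],
    [0.112,-0.252,-0.034,-0.5,1],
    [0.125,-0.279,-0.039,-0.58,1],
  ],
)

```text
time_s: 2.63
ee_pos: [486.1, -30.9, 140.1]
ee_rot: [67.4, 89.9, -22.8]
force: [0.5, 1.1, 0.3]
gripper_width: 90.9
```

```bash
python3 - <<'E'
from h import *
s=sensors.state();print(s['time_s'],s['ee_pos'],tool(s)[0].round(3)[:, 1],s['qpos'].round(1))
look(dict(candle_mid=9,pocket=14,grip_mid=10,tips_mid=7),name='a')
E
```

```text
2.6333 [486.12721972 -30.88913738 140.09952376] [ 1.    -0.003  0.001] [ -5.   14.  107.3  -0.   58.5  -4.8]
scene pocket 0.75 [199.3 193.8] [469.1 180.   14. ]
scene grip_mid 0.83 [384.6 270.7] [ 494.7 -326.7   10. ]
scene tips_mid 0.6 [355.5 256. ] [ 501.3 -251.4    7. ]
top candle_mid 0.64 [343.5 147.2] [ 722.5 -191.4    9. ]
top pocket 0.85 [192.3 248.5] [459.9 185.2  14. ]
top grip_mid 0.79 [397.1 239.9] [ 485.8 -325.    10. ]
top tips_mid 0.77 [367.5 232.5] [ 504.  -251.7    7. ]
top tips_mid 0.64 [370.3 220.8] [ 533.5 -258.9    7. ]
wrist candle_mid 0.89 [325.7 193.8] [486.3 -25.8   9. ]
wrist pocket 0.25 [475.5  42.1] [640.6 139.4  14. ]
```

View pics/wrist_a.png

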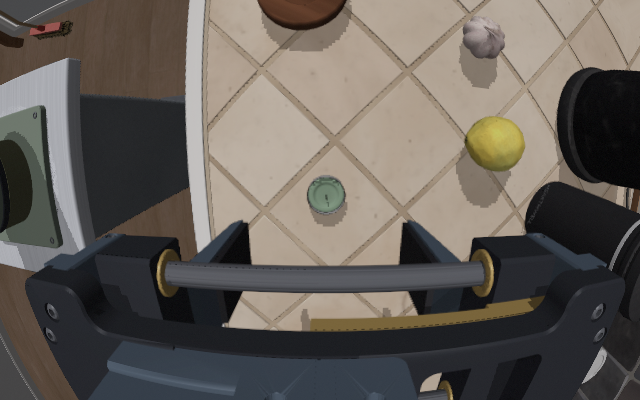

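The wrist view shows the tealight at (326,194), centred between the fingers. I'll descend part way and re-measure.

>>> play_rows(
  motion=[
    [0.001,0.001,-0.02,0,1],
    [0.001,0.001,-0.045,0,1],
    [0.001,0.001,-0.07,0,1],
    [0.001,0.001,-0.085,0,1],
    [0.001,0.001,-0.095,0,1],
    [0.001,0.001,-0.1,0,1],
    [0.001,0.001,-0.1,0,1],
    [0.001,0.001,-0.1,0,1],
  ],
)

```text
time_s: 4.05
ee_pos: [486.4, -27.0, 40.2]
ee_rot: [87.1, 90.0, -2.8]
force: [-0.2, 0.2, 0.4]
gripper_width: 91.3
```

```bash
python3 - <<'E'
from h import *
s=sensors.state();print(s['time_s'],s['ee_pos'],tool(s)[0].round(3)[:, 1])
p=grab_frame('wrist');save(p,'wrist_b')
print([ (r['conf'],r['point'],wonz(p,s,r['point'],9)) for r in finder.spot_point(p,'candle_mid')])
hsv=cv2.cvtColor(p['img'],cv2.COLOR_BGR2HSV)
m=cv2.inRange(hsv,(40,40,30),(95,255,255));m[:, :260]=0;m[:,400:]=0
k,l,st,ce=cv2.connectedComponentsWithStats(m)
for i in range(1,k):
    if st[i,4]>100: print(ce[i],st[i],wonz(p,s,ce[i],17))
E
```

```text
4.05 [486.40244947 -27.04396861  40.2477472 ] [1.    0.002 0.   ]
[(0.75, [323.0, 225.0], array([485.59867104, -24.85091228,   9.        ]))]
[321.27859779 216.73616236] [301 205  48  33 542] [484.48139763 -16.36644476  17.        ]
```

View pics/wrist_b.png

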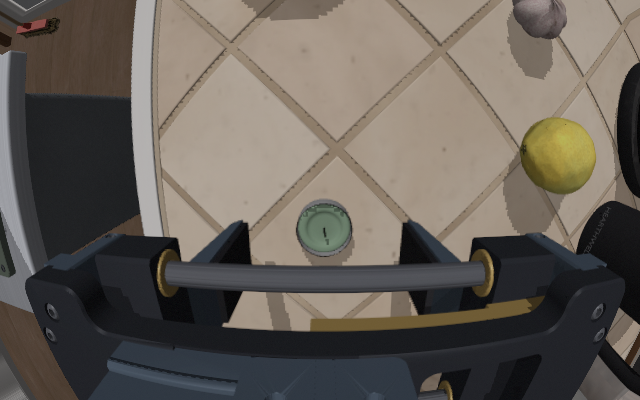

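```bash
python3 - <<'E'
from h import *
s=sensors.state();p=grab_frame('wrist')
a=np.linspace(0,2*np.pi,60)
for c in [(485.5,-25),(485.5,-27),(485.5,-29)]:
    q=wproj(p,s,np.c_[c[0]+19*np.cos(a),c[1]+19*np.sin(a),0*a+18]); q2=wproj(p,s,np.c_[c[0]+19*np.cos(a),c[1]+19*np.sin(a),0*a])
    print(c,q.min(0).round(),q.max(0).round(),q2.min(0).round(),q2.max(0).round())
    im=p['img'].copy()
    for u in q.round().astype(int): cv2.circle(im,tuple(map(int,u)),0,(0,0,255),-1)
    for u in q2.round().astype(int): cv2.circle(im,tuple(map(int,u)),0,(255,0,0),-1)
    cv2.imwrite(f'pics/fit{int(-c[1])}.png',cv2.resize(im[180:280,260:390],None,fx=6,fy=6,interpolation=0)[:600])
E
```

```text
(485.5, -25) [294. 202.] [351. 255.] [296. 195.] [348. 245.]
(485.5, -27) [294. 205.] [350. 258.] [296. 198.] [348. 248.]
(485.5, -29) [294. 208.] [350. 260.] [296. 201.] [348. 250.]
```

View pics/fit27.png

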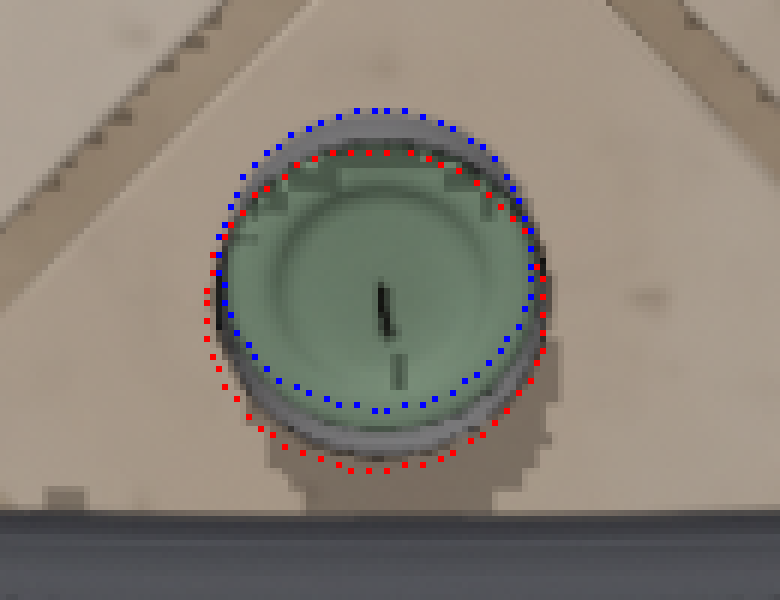

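The rim fit puts the tealight at (486.2,-25.5). I'll descend and grip its upper 7–8 mm.

>>> play_rows(
  motion=[
    [0,0.0015,-0.01,0,1],
    [0,0.0015,-0.02,0,1],
    [0,0.0015,-0.027,0,1],
    [0,0.0015,-0.029,0,1],
    [0,0.0015,-0.029,0,0.6],
    [0,0.0015,-0.029,0,0.35],
    [0,0.0015,-0.029,0,0.3],
    [0,0.0015,-0.029,0,0.3],
  ],
  squeeze=12,
)

```text
time_s: 4.87
ee_pos: [486.5, -25.6, 11.4]
ee_rot: [85.9, 89.9, -3.9]
force: [0.5, 0.4, 0.8]
gripper_width: 67.1
```

>>> play_rows(
  motion=[
    [0,0,0,0,0.3],
    [0,0,0,0,0.3],
    [0,0,0,0,0.3],
    [0,0,0,0,0.3],
    [0,0,0,0,0.3],
    [0,0,0,0,0.3],
    [0,0,0,0,0.3],
    [0,0,0,0,0.3],
  ],
)

```text
time_s: 5.53
ee_pos: [486.1, -25.5, 11.0]
ee_rot: [87.8, 90.0, -2.1]
force: [-0.1, -0.4, 0.8]
gripper_width: 36.9
```

>>> play_rows(
  motion=[
    [0,0,0.015,0,0.3],
    [0,0,0.035,0,0.3],
    [0,0,0.055,0,0.3],
    [-0.002,0.015,0.065,0,0.3],
    [-0.005,0.04,0.065,0,0.3],
    [-0.008,0.07,0.065,0,0.3],
    [-0.012,0.105,0.065,0,0.3],
    [-0.015,0.125,0.065,0,0.3],
  ],
)

```text
time_s: 6.2
ee_pos: [470.7, 101.8, 76.1]
ee_rot: [158.2, 89.9, 68.4]
force: [0.6, -0.2, 0.0]
gripper_width: 36.6
```

>>> play_rows(
  motion=[
    [-0.002,0.03,0,0,0.3],
    [-0.004,0.05,0,0,0.3],
    [-0.007,0.068,0,0,0.3],
    [-0.009,0.079,0,0,0.3],
    [-0.01,0.084,0,0,0.3],
    [-0.01,0.084,0,0,0.3],
    [-0.01,0.084,0,0,0.3],
    [-0.01,0.084,0,0,0.3],
  ],
)

```text
time_s: 6.87
ee_pos: [461.1, 182.6, 75.9]
ee_rot: [-15.7, 90.0, -105.6]
force: [0.6, 0.3, -0.7]
gripper_width: 36.4
```

```bash
python3 - <<'E'
from h import *
s=sensors.state();print(s['time_s'],s['ee_pos'],tool(s)[0].round(3)[:, 1],s['gripper_width'])
look(dict(candle_mid=69,pocket=14),name='c')
E
```

```text
6.8667 [461.11526454 182.6008327   75.90949622] [ 1.     0.001 -0.   ] 36.431573364962716
scene candle_mid 0.55 [194.6 177.3] [463.7 179.8  69. ]
scene pocket 0.76 [196.4 197.9] [453.1 174.8  14. ]
top candle_mid 0.49 [184.4 242. ] [472.1 191.3  69. ]
top pocket 0.68 [192.6 248.8] [459.1 184.4  14. ]
top pocket 0.64 [366.1 234.2] [ 499.1 -247.5   14. ]
wrist pocket 0.75 [324.3 212.2] [461.2 185.4  14. ]
```

View pics/wrist_c.png

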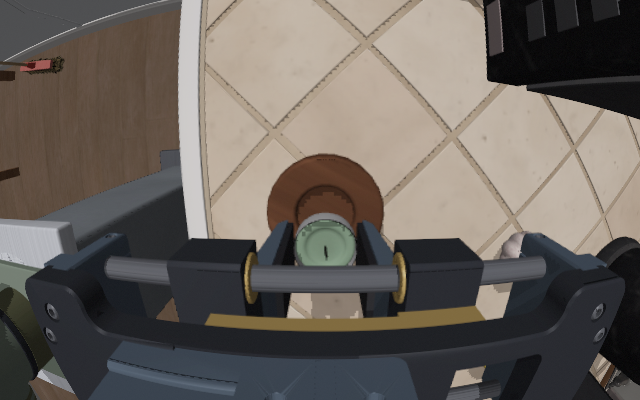

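The wrist view shows the tealight held at (326,245) with the holder behind it (disc 267–384, 153–). I'll fit both outlines.

```bash
cat > fit.py <<'E'
from h import *
import sys
def overlay(p,s,circs,name,box,f=4):
    im=p['img'].copy();x0,y0,x1,y1=box
    im=cv2.resize(im[y0:y1,x0:x1],None,fx=f,fy=f,interpolation=0)
    a=np.linspace(0,2*np.pi,120)
    for (x,y,z,r,col) in circs:
        q=wproj(p,s,np.c_[x+r*np.cos(a),y+r*np.sin(a),0*a+z])
        for u in q: cv2.circle(im,(int((u[0]-x0+.5)*f),int((u[1]-y0+.5)*f)),1,col,-1)
    cv2.imwrite(f'pics/{name}.png',im)
E
python3 - <<'E'
from fit import *
s=sensors.state();p=grab_frame('wrist');print(s['ee_pos'])
x,y=461.2,184
overlay(p,s,[(x,y,22,46,(0,0,255)),(x,y,22,21,(0,0,255)),(s['ee_pos'][0],s['ee_pos'][1],s['ee_pos'][2]+7,19,(255,0,0))],'fit_c',(250,140,400,290))
E
```

```text
[461.11182151 183.29366159  75.99922141]
```

View pics/fit_c.png

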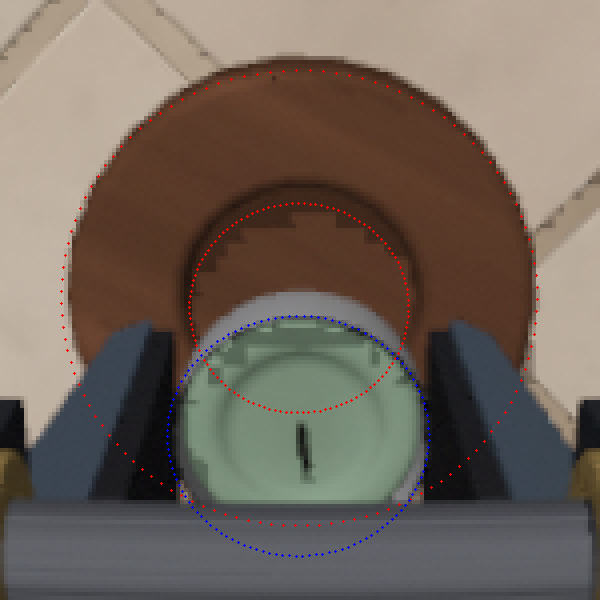

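>>> play_rows(
  motion=[
    [0,0.001,-0.008,0,0.3],
    [0,0.002,-0.018,0,0.3],
    [0,0.0025,-0.027,0,0.3],
    [0,0.0025,-0.034,0,0.3],
    [0,0.0025,-0.037,0,0.3],
    [0,0.0025,-0.037,0,0.3],
    [0,0.0025,-0.037,0,0.3],
    [0,0.0025,-0.037,0,0.3],
  ],
)

```text
time_s: 8.03
ee_pos: [461.4, 186.0, 39.1]
ee_rot: [107.8, 90.0, 17.9]
force: [-0.1, 0.4, -0.3]
gripper_width: 36.8
```

```bash
python3 - <<'E'
from fit import *
s=sensors.state();p=grab_frame('wrist');print(s['ee_pos'],s['time_s'])
save(p,'wrist_d')
x,y=461.6,186.8
overlay(p,s,[(x,y,22,46,(0,0,255)),(x,y,0,46,(0,255,255)),(x,y,22,21,(0,0,255)),(s['ee_pos'][0],s['ee_pos'][1],s['ee_pos'][2]+7,19,(255,0,0))],'fit_d',(250,140,400,290))
for n,b in (('scene',(160,160,240,220)),('top',(155,215,235,275))):
    p=grab_frame(n); im=cv2.resize(p['img'][b[1]:b[3],b[0]:b[2]],None,fx=8,fy=8,interpolation=0)
    a=np.linspace(0,6.283,100)
    for (y,c) in ((184.5,(255,255,0)),(186.8,(0,255,0))):
        for z in(0,22):
            for u in proj(p,np.c_[461.4+46*np.cos(a),y+46*np.sin(a),0*a+z]): cv2.circle(im,(int((u[0]-b[0]+.5)*8),int((u[1]-b[1]+.5)*8)),1,c,-1)
    cv2.imwrite(f'pics/{n}_d.png',im)
E
```

```text
[461.37018792 186.04701267  39.14967133] 8.0333
```

View pics/fit_d.png

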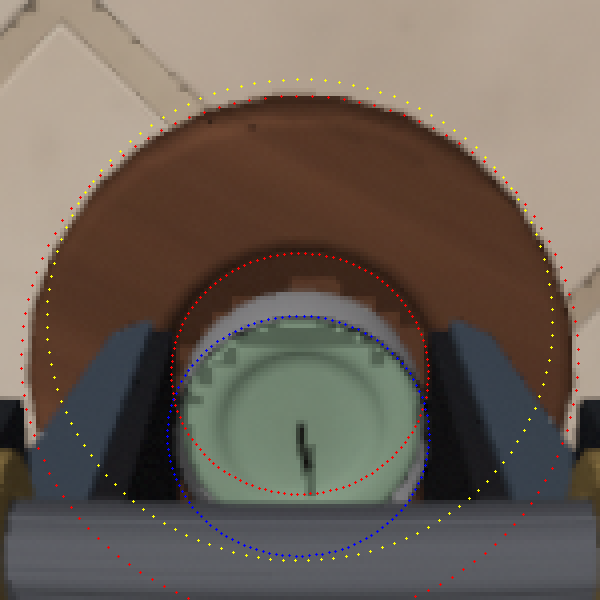

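View pics/scene_d.png

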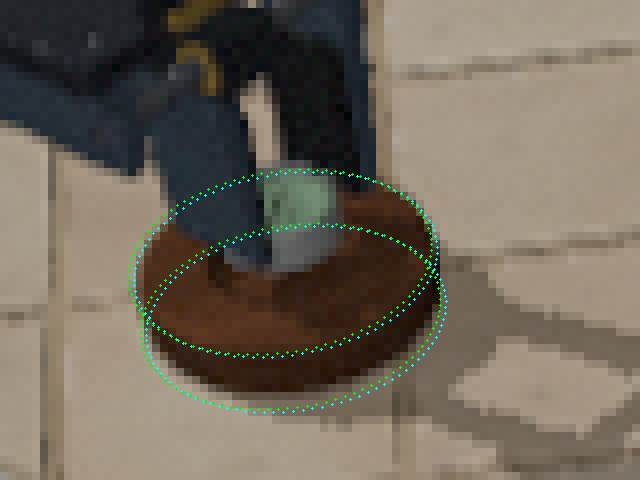

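View pics/top_d.png

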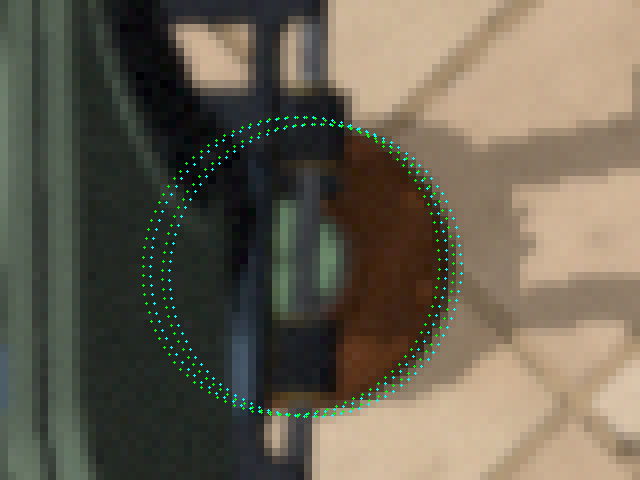

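Tealight and pocket line up within about 0.5 mm. I'm lowering it in.

>>> play_rows(
  motion=[
    [0,0.0003,-0.003,0,0.3],
    [0,0.0003,-0.006,0,0.3],
    [0,0.0003,-0.009,0,0.3],
    [0,0.0003,-0.011,0,0.3],
    [0,0.0003,-0.0125,0,0.3],
    [0,0.0003,-0.0135,0,0.3],
    [0,0.0003,-0.0135,0,0.3],
    [0,0.0003,-0.0135,0,0.3],
  ],
)

```text
time_s: 8.85
ee_pos: [461.1, 186.3, 25.4]
ee_rot: [106.1, 90.0, 16.2]
force: [1.1, 0.0, -0.5]
gripper_width: 36.7
```

```bash
python3 - <<'E'
from fit import *
s=sensors.state();p=grab_frame('wrist');print(s['ee_pos'],s['time_s'],s['force'],s['gripper_width'])
x,y=461.6,186.9;e=s['ee_pos']
overlay(p,s,[(x,y,22,45.2,(0,0,255)),(x,y,22,21,(0,0,255)),(e[0],e[1],e[2]+7,18.5,(255,0,0))],'fit_e',(250,140,400,290))
p=grab_frame('scene');cv2.imwrite('pics/scene_e.png',cv2.resize(p['img'][150:220,150:250],None,fx=7,fy=7,interpolation=2))
E
```

```text
[461.09244576 186.27111245  25.43826902] 8.85 [ 1.13694555  0.04974723 -0.50635074] 36.71516056519879
```

View pics/fit_e.png

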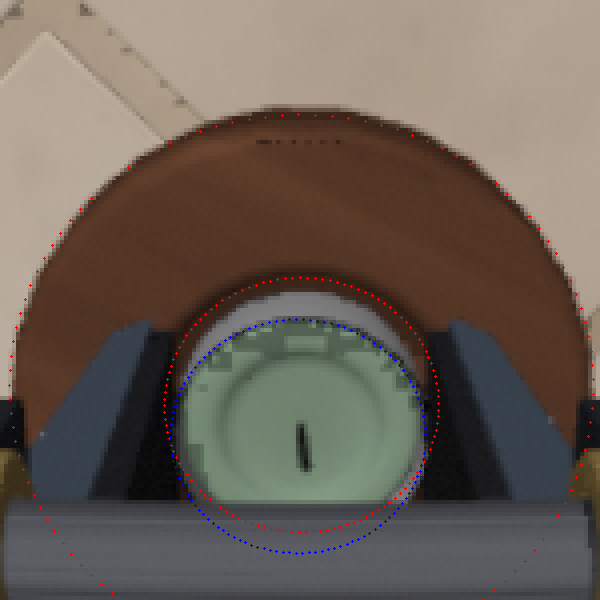

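View pics/scene_e.png

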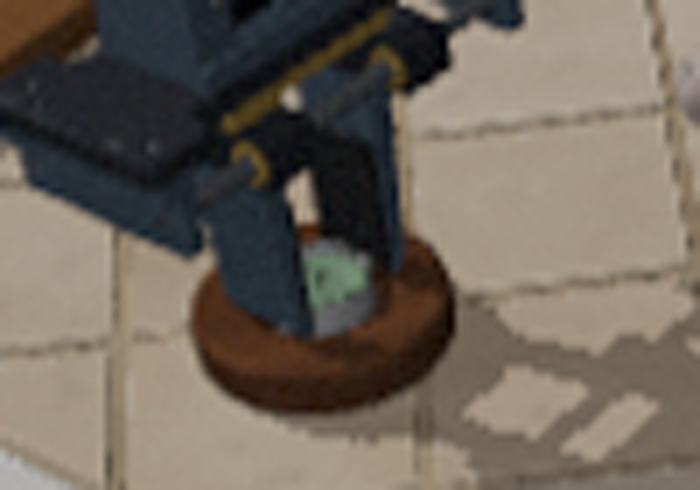

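The tealight appears to be inside the pocket, with no adverse force. Releasing.

>>> play_rows(
  motion=[
    [0,0,0,0,0.45],
    [0,0,0,0,0.5],
    [0,0,0,0,0.6],
    [0,0,0,0,0.7],
    [0,0,0,0,0.8],
    [0,0,0.005,0,0.8],
    [0,0,0.02,0,0.8],
    [0,0,0.04,0,0.8],
  ],
)

```text
time_s: 9.62
ee_pos: [459.9, 185.8, 65.0]
ee_rot: [-68.7, 89.8, -158.6]
force: [0.4, 0.1, -0.2]
gripper_width: 72.8
```

>>> play_rows(
  motion=[
    [0,-0.01,0.02,0,1],
    [0,-0.02,0.045,0,1],
    [0,-0.035,0.065,0,1],
    [0,-0.05,0.08,0,1],
    [0,-0.06,0.085,0,1],
    [0,-0.06,0.085,0,1],
    [0,-0.06,0.085,0,1],
    [0,-0.06,0.085,0,1],
  ],
)

```text
time_s: 10.28
ee_pos: [460.4, 126.5, 149.5]
ee_rot: [-87.9, 89.9, -177.8]
force: [0.4, 0.2, 0.1]
gripper_width: 91.1
```

```bash
python3 - <<'E'
from fit import *
s=sensors.state();p=grab_frame('wrist');print(s['ee_pos'],s['time_s'],s['force'],s['gripper_width'])
save(p,'wrist_f')
x,y=461.6,186.9
c=wproj(p,s,[x,y,22])[0];print(c)
b=[int(c[0]-75),max(0,int(c[1]-75))];b=b+[b[0]+150,b[1]+150]
overlay(p,s,[(x,y,22,45.2,(0,0,255)),(x,y,32,18.5,(255,0,0))],'fit_f',b)
for k,z in (('candle_mid',23),('pocket',14)):
    print(k,[(r['conf'],r['point'],wonz(p,s,r['point'],z)) for r in finder.spot_point(p,k)[:1]])
p=grab_frame('scene');cv2.imwrite('pics/scene_f.png',cv2.resize(p['img'][150:220,150:250],None,fx=7,fy=7,interpolation=2))
E
```

```text
[460.40676173 126.50653609 149.467949  ] 10.2833 [0.35969611 0.17533053 0.12555763] 91.11504632706007
[326.03857295 134.82035213]
candle_mid [(0.65, [323.5, 133.2], array([459.16310745, 188.4921734 ,  23.        ]))]
pocket []
```

View pics/fit_f.png

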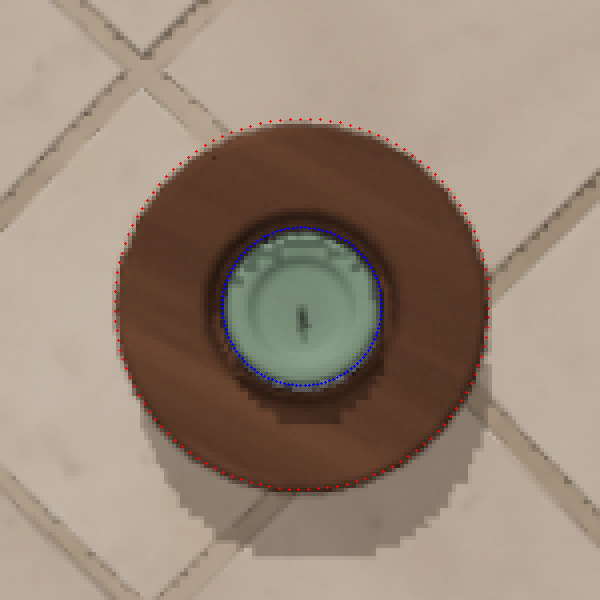

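View pics/scene_f.png

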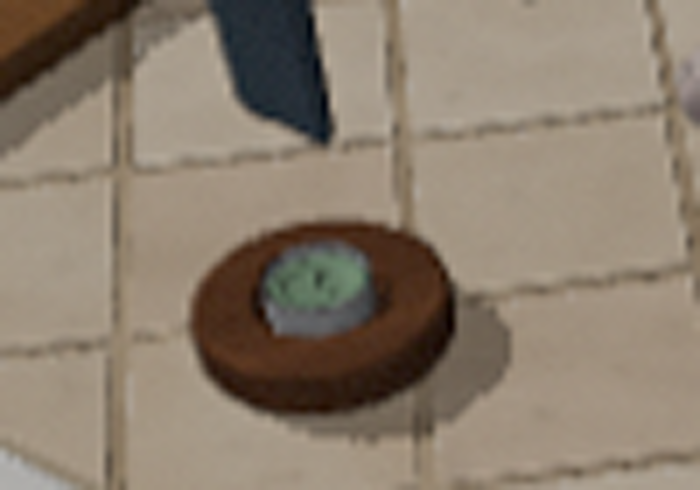

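The tealight is seated upright and centred. Now moving to the tweezers.

>>> play_rows(
  motion=[
    [0.001,-0.015,0.005,0,1],
    [0.003,-0.04,0.008,0,1],
    [0.005,-0.075,0.01,0,1],
    [0.007,-0.11,0.01,0,1],
    [0.009,-0.145,0.01,0,1],
    [0.011,-0.18,0.01,0,1],
    [0.013,-0.215,0.01,0,1],
    [0.015,-0.25,0.01,0,1],
  ],
)

```text
time_s: 11.15
ee_pos: [475.9, -125.0, 160.1]
ee_rot: [-128.3, 90.0, 141.8]
force: [-0.2, 0.4, -0.4]
gripper_width: 91.0
```

>>> play_rows(
  motion=[
    [0.002,-0.035,0,0,1],
    [0.004,-0.07,0,0,1],
    [0.006,-0.105,0,0,1],
    [0.008,-0.14,0,0,1],
    [0.011,-0.165,0,0,1],
    [0.014,-0.18,0,0,1],
    [0.014,-0.18,0,0,1],
    [0.014,-0.18,0,0,1],
  ],
)

```text
time_s: 11.82
ee_pos: [490.0, -303.2, 159.7]
ee_rot: [-146.0, 89.9, 124.1]
force: [-0.7, 0.7, -0.5]
gripper_width: 91.7
```

```bash
python3 - <<'E'
from h import *
s=sensors.state();print(s['time_s'],s['ee_pos'],tool(s)[0].round(3)[:, 1],s['qpos'].round(1))
look(dict(grip_mid=10,tips_mid=7,tip_left=7,tip_right=7,tweezers=0),cams=('wrist','top'),name='g')
E
```

```text
11.8167 [ 490.01200826 -303.24635101  159.73368215] [ 1.     0.001 -0.001] [-32.9  20.7  94.2   0.   65.2 -33. ]
wrist grip_mid 0.62 [326.7 206. ] [ 492.4 -319.5   10. ]
wrist tips_mid 0.9 [335.  148.3] [ 500.9 -257.7    7. ]
wrist tip_left 0.96 [325.9 143.1] [ 491.3 -252.2    7. ]
wrist tip_right 0.58 [364.6 156.5] [ 532.3 -266.     7. ]
top grip_mid 0.67 [367.6 232.2] [ 504.5 -251.7   10. ]
top tips_mid 0.48 [368.5 231.4] [ 506.8 -254.2    7. ]
```

View pics/wrist_g.png

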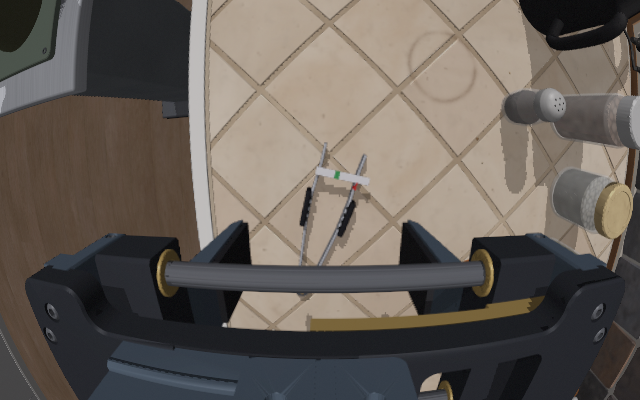

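The wrist view shows the tweezers open, tips at (325,143) and (364,155), pads at (306,206) and (347,218), and hinge at (304,294). I'll get the midline and pad middle from these.

```bash
python3 - <<'E'
from h import *
s=sensors.state();p=grab_frame('wrist')
im=p['img'][130:305,260:400]; cv2.imwrite('pics/crop_g.png',cv2.resize(im,None,fx=3.4,fy=3.4,interpolation=2))
P={}
for k,uv,z in (('tl',(325.5,143),10),('tr',(364.5,155),10),('lp',(306,206),18),('rp',(347,218),18),('h',(304,294),10)):
    P[k]=wonz(p,s,uv,z);print(k,P[k].round(1))
m=(P['tl']+P['tr'])/2;g=(P['lp']+P['rp'])/2
for a,b in((m,g),(m,P['h']),(g,P['h'])):
    d=a-b;print(np.hypot(*d[:2]),np.degrees(np.arctan2(d[1],d[0])))
print(np.linalg.norm(P['tl']-P['tr']),np.linalg.norm(P['lp']-P['rp']),g)
d=P['tr']-P['tl'];print(np.degrees(np.arctan2(d[1],d[0]))+90)
d=P['rp']-P['lp'];print(np.degrees(np.arctan2(d[1],d[0]))+90)
E
```

```text
tl [ 491.1 -252.6   10. ]
tr [ 532.1 -264.7   10. ]
lp [ 470.8 -318.2   18. ]
rp [ 514.4 -331.3   18. ]
h [ 466.  -430.7   10. ]
68.77916491277719 73.96699350136497
177.95161333546227 75.14439016952132
109.19611599793042 75.88596344278935
42.72783828650603 45.503181352828356 [ 492.60795644 -324.76366088   18.        ]
73.47863482065898
73.25451339004091
```

View pics/crop_g.png

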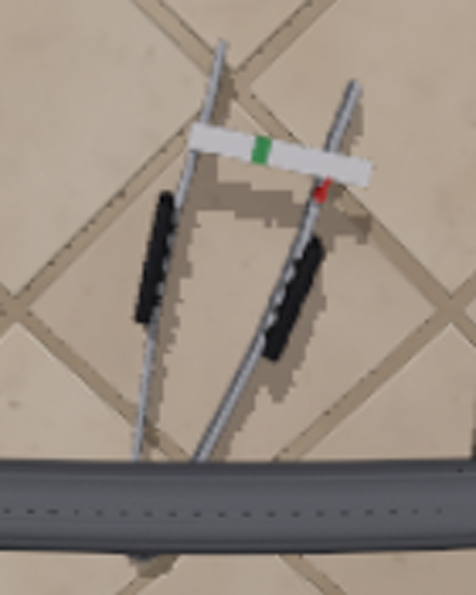

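>>> play_rows(
  motion=[
    [0.001,-0.005,-0.01,-0.05,1],
    [0.002,-0.01,-0.03,-0.12,1],
    [0.0025,-0.015,-0.055,-0.19,1],
    [0.0025,-0.02,-0.08,-0.25,1],
    [0.0025,-0.022,-0.1,-0.286,1],
    [0.0025,-0.022,-0.11,-0.286,1],
    [0.0025,-0.022,-0.115,-0.286,1],
    [0.0025,-0.022,-0.115,-0.286,1],
  ],
)

```text
time_s: 13.13
ee_pos: [492.3, -325.4, 44.8]
ee_rot: [-112.0, 89.9, 141.8]
force: [0.4, -0.5, 0.7]
gripper_width: 91.3
```

```bash
python3 - <<'E'
from h import *
s=sensors.state();p=grab_frame('wrist');print(s['time_s'],s['ee_pos'],tool(s)[0].round(3)[:,1]);save(p,'wrist_i')
e=s['ee_pos'];R=tool(s)[0]
im=p['img'].copy()
ax=np.array([R[1,1]*-1,R[0,1],0])
for t in(-40,0,20,70):
    for w in (-25.5,0,25.5):
        for u in wproj(p,s,[e[0]+ax[0]*t+R[0,1]*w,e[1]+ax[1]*t+R[1,1]*w,18]): cv2.circle(im,tuple(int(round(v)) for v in u),2,(0,0,255),-1)
cv2.imwrite('pics/wrist_i.png',im)
E
```

```text
13.1333 [ 492.28826624 -325.44740558   44.79489413] [ 0.96  -0.279 -0.001]
```

View pics/wrist_i.png

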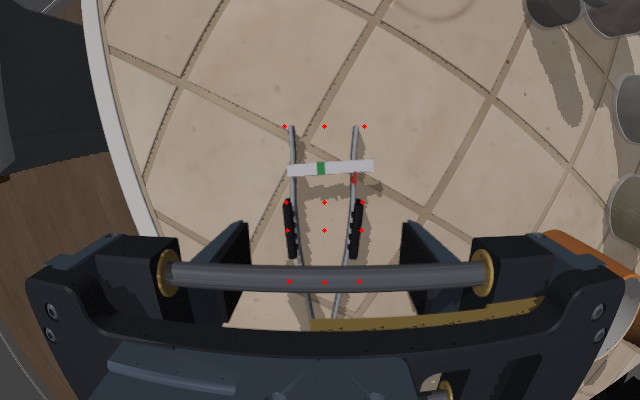

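The tweezers are aligned: pads are centred on the predicted row 230 and the tips sit at the 70 mm mark. Descending.

>>> play_rows(
  motion=[
    [0,0,-0.01,0,1],
    [0,0,-0.022,0,1],
    [0,0,-0.032,0,1],
    [0,0,-0.038,0,1],
    [0,0,-0.041,0,1],
    [0,0,-0.041,0,0.8],
    [0,0,-0.041,0,0.65],
    [0,0,-0.041,0,0.55],
  ],
  squeeze=20,
)

```text
time_s: 13.85
ee_pos: [493.0, -326.0, 5.0]
ee_rot: [71.3, 89.9, -34.9]
force: [0.7, -1.0, -0.3]
gripper_width: 74.0
```

>>> play_rows(
  motion=[
    [0,0,0,0,0.52],
    [0,0,0,0,0.5],
    [0,0,0,0,0.47],
    [0,0,0,0,0.44],
    [0,0,0,0,0.41],
    [0,0,0,0,0.396],
    [0,0,0,0,0.396],
    [0,0,0,0,0.396],
  ],
)

```text
time_s: 14.52
ee_pos: [492.0, -325.5, 4.8]
ee_rot: [-100.7, 89.9, 153.0]
force: [-3.4, 1.6, 5.2]
gripper_width: 36.4
```

```bash
python3 - <<'E'
from h import *
s=sensors.state();p=grab_frame('wrist');print(s['time_s'],s['ee_pos'],s['force'],s['gripper_width']);save(p,'wrist_j')
cv2.imwrite('pics/crop_j.png',cv2.resize(p['img'][110:310,230:410],None,fx=3,fy=3,interpolation=2))
E
```

```text
14.5167 [ 491.99685921 -325.47325332    4.75535307] [-3.40996248  1.57264774  5.16750544] 36.397052405371795
```

View pics/crop_j.png

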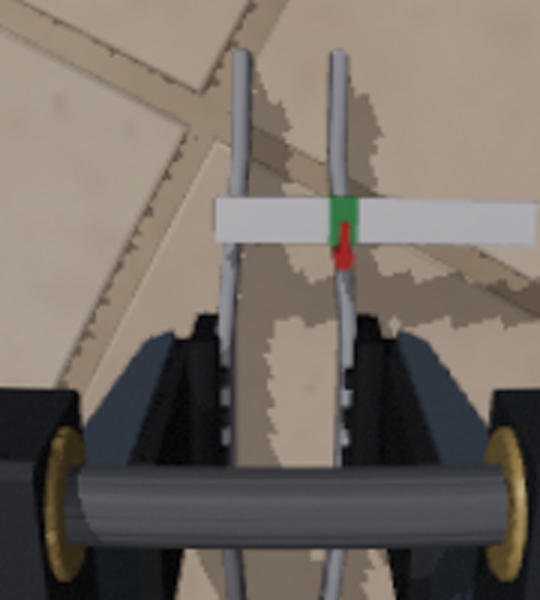

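The pointer is in the middle of the green band. Lifting gently.

>>> play_rows(
  motion=[
    [0,0,0.003,0,0.396],
    [0,0,0.009,0,0.396],
    [0,0,0.018,0,0.396],
    [0,0,0.03,0,0.396],
    [0,0,0.045,0,0.396],
    [0,0,0.06,0,0.396],
    [0,0,0.072,0,0.396],
    [0,0,0.078,0,0.396],
  ],
)

```text
time_s: 15.23
ee_pos: [493.8, -326.5, 85.0]
ee_rot: [73.5, 89.7, -32.8]
force: [0.5, -0.1, -1.0]
gripper_width: 36.2
```

```bash
python3 - <<'E'
from h import *
s=sensors.state();p=grab_frame('wrist');print(s['time_s'],s['ee_pos'],s['force'],s['gripper_width']);save(p,'wrist_k')
cv2.imwrite('pics/crop_k.png',cv2.resize(p['img'][110:310,230:410],None,fx=3,fy=3,interpolation=2))
p=grab_frame('scene');cv2.imwrite('pics/scene_k.png',cv2.resize(p['img'][200:320,310:460],None,fx=5,fy=5,interpolation=2))
E
```

```text
15.2333 [ 493.83850254 -326.52749825   84.95016956] [ 0.48550409 -0.06653656 -0.99436901] 36.187402578410065
```

View pics/crop_k.png

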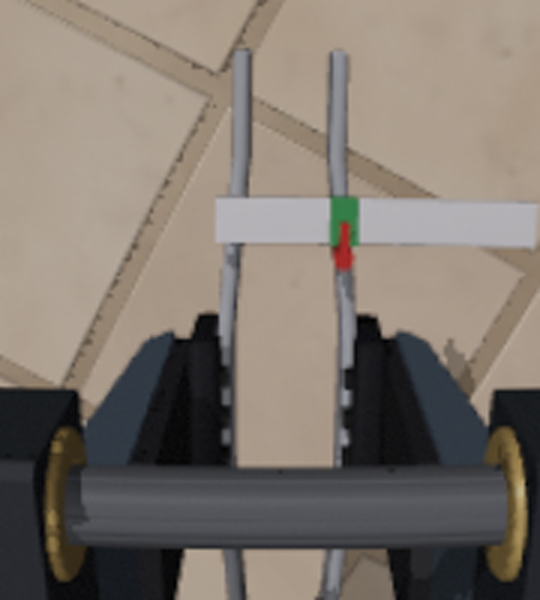

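View pics/scene_k.png

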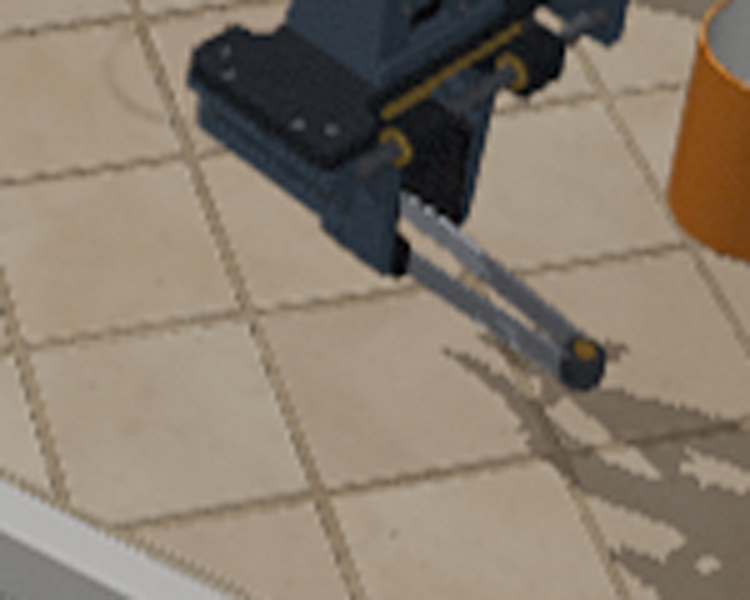

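Held level, pointer still in the green. I'm carrying them to the holder in smooth steps.

>>> play_rows(
  motion=[
    [-0.001,0.008,0,0,0.396],
    [-0.003,0.024,0,0,0.396],
    [-0.006,0.046,0,0,0.396],
    [-0.009,0.072,0,0,0.396],
    [-0.012,0.1,0,0,0.396],
    [-0.015,0.128,0,0,0.396],
    [-0.018,0.156,0,0,0.396],
    [-0.021,0.184,0,0,0.396],
  ],
)

```text
time_s: 16.0
ee_pos: [469.8, -139.0, 81.6]
ee_rot: [-101.9, 89.9, 151.9]
force: [0.3, 0.6, -0.2]
gripper_width: 36.0
```

>>> play_rows(
  motion=[
    [-0.003,0.028,0,0,0.396],
    [-0.006,0.056,0,0,0.396],
    [-0.01,0.084,0,0,0.396],
    [-0.013,0.11,0,0,0.396],
    [-0.016,0.135,0,0,0.396],
    [-0.018,0.157,0,0,0.396],
    [-0.02,0.176,0,0,0.396],
    [-0.022,0.192,0,0,0.396],
  ],
)

```text
time_s: 16.67
ee_pos: [447.4, 52.4, 81.7]
ee_rot: [-80.4, 89.9, 173.4]
force: [0.1, -0.6, -0.2]
gripper_width: 36.4
```

>>> play_rows(
  motion=[
    [-0.002,0.015,0,0,0.396],
    [-0.004,0.03,0,0,0.396],
    [-0.006,0.043,0,0,0.396],
    [-0.007,0.054,0,0,0.396],
    [-0.008,0.062,0,0,0.396],
    [-0.008,0.067,0,0,0.396],
    [-0.008,0.069,0,0,0.396],
    [-0.008,0.069,0,0,0.396],
  ],
)

```text
time_s: 17.33
ee_pos: [441.5, 119.5, 82.4]
ee_rot: [-13.2, 90.0, -119.4]
force: [0.8, -0.1, -1.4]
gripper_width: 36.0
```

```bash
python3 - <<'E'
from h import *
s=sensors.state();p=grab_frame('wrist');print(s['time_s'],s['ee_pos'],s['force'],s['gripper_width'],tool(s)[0].round(3)[:,1]);save(p,'wrist_l')
z=s['ee_pos'][2]
for k,zz in (('candle_mid',23),('tips_mid',z+2),('tip_left',z+2),('tip_right',z+2)):
    print(k,[(round(r['conf'],2),r['point'],wonz(p,s,r['point'],zz).round(1)) for r in finder.spot_point(p,k)[:2]])
cv2.imwrite('pics/crop_l.png',cv2.resize(p['img'][70:270,220:420],None,fx=3,fy=3,interpolation=2))
p=grab_frame('scene');cv2.imwrite('pics/scene_l.png',cv2.resize(p['img'][130:250,130:280],None,fx=5,fy=5,interpolation=2))
E
```

```text
17.3333 [441.46559936 119.46077881  82.36427671] [ 0.80359039 -0.07427445 -1.41300918] 36.042383548438494 [ 0.96 -0.28 -0.  ]
candle_mid [(0.97, [325.1, 125.9], array([461.7, 186.1,  23. ]))]
tips_mid [(0.64, [329.3, 129.1], array([463.5, 184.3,  84.4]))]
tip_left [(0.6, [312.8, 127.9], array([455.1, 187.4,  84.4])), (0.2, [545.0, 224.3], array([594.4,  87.1,  84.4]))]
tip_right [(0.56, [340.7, 128.4], array([469.6, 183. ,  84.4]))]
```

View pics/crop_l.png

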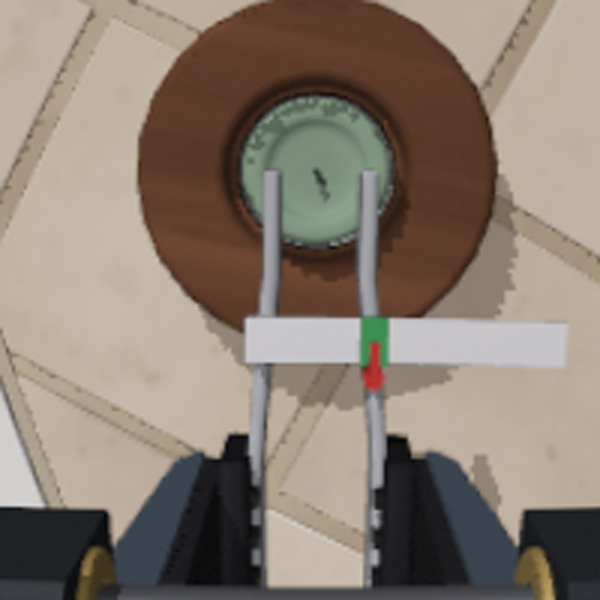

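View pics/scene_l.png

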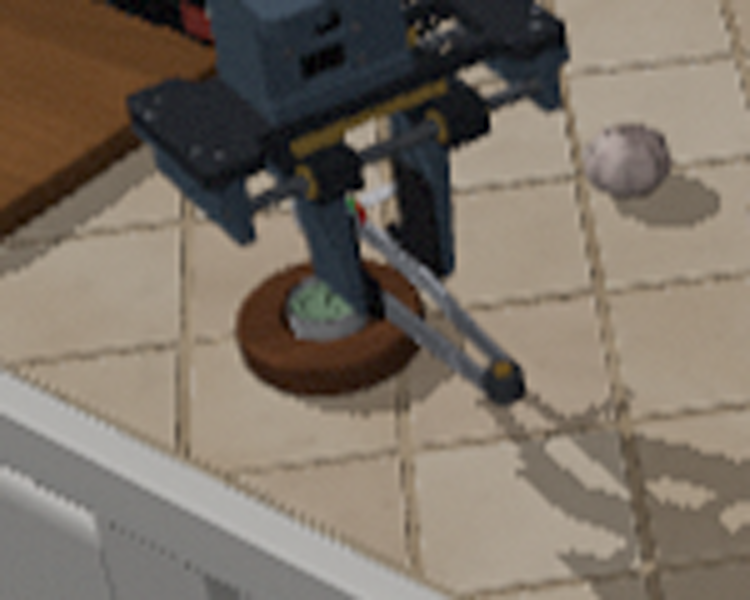

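The tips stand over the tealight (463.5,184 against 461.7,186), gap about 14–15 mm by measurement, pointer in the green. Now I hold steady.

>>> play_rows(
  motion=[
    [0,0,0,0,0.396],
    [0,0,0,0,0.396],
    [0,0,0,0,0.396],
    [0,0,0,0,0.396],
    [0,0,0,0,0.396],
    [0,0,0,0,0.396],
    [0,0,0,0,0.396],
    [0,0,0,0,0.396],
  ],
)

```text
time_s: 18.3
ee_pos: [441.6, 119.3, 82.5]
ee_rot: [101.2, 90.0, -5.1]
force: [-0.4, 0.7, -0.4]
gripper_width: 36.3
```

>>> play_rows(
  motion=[
    [0,0,0,0,0.396],
    [0,0,0,0,0.396],
    [0,0,0,0,0.396],
    [0,0,0,0,0.396],
    [0,0,0,0,0.396],
    [0,0,0,0,0.396],
    [0,0,0,0,0.396],
    [0,0,0,0,0.396],
  ],
)

```text
time_s: 18.97
ee_pos: [441.6, 119.3, 82.5]
ee_rot: [90.9, 90.0, -15.3]
force: [0.2, -0.5, -0.9]
gripper_width: 36.3
```

```bash
python3 - <<'E'
from h import *
s=sensors.state();p=grab_frame('wrist');print(s['time_s'],s['ee_pos'],s['gripper_width'],s['qvel'].round(2));z=s['ee_pos'][2]
for k,zz in (('candle_mid',23),('tips_mid',z+2),('tip_left',z+2),('tip_right',z+2)):
    print(k,[(round(r['conf'],2),r['point'],wonz(p,s,r['point'],zz).round(1)) for r in finder.spot_point(p,k)[:1]])
cv2.imwrite('pics/crop_m.png',cv2.resize(p['img'][70:270,220:420],None,fx=3,fy=3,interpolation=2))
E
```

```text
18.9667 [441.5799952  119.25372986  82.47987451] 36.29589931689875 [-0.02  0.05  0.03  0.03  0.08  0.03]
candle_mid [(0.94, [323.1, 128.7], array([459.9, 184.3,  23. ]))]
tips_mid [(0.76, [328.4, 126.4], array([463.6, 185.6,  84.5]))]
tip_left [(0.74, [313.0, 130.6], array([454.9, 185.8,  84.5]))]
tip_right [(0.92, [339.7, 127.7], array([469.3, 183.3,  84.5]))]
```

View pics/crop_m.png

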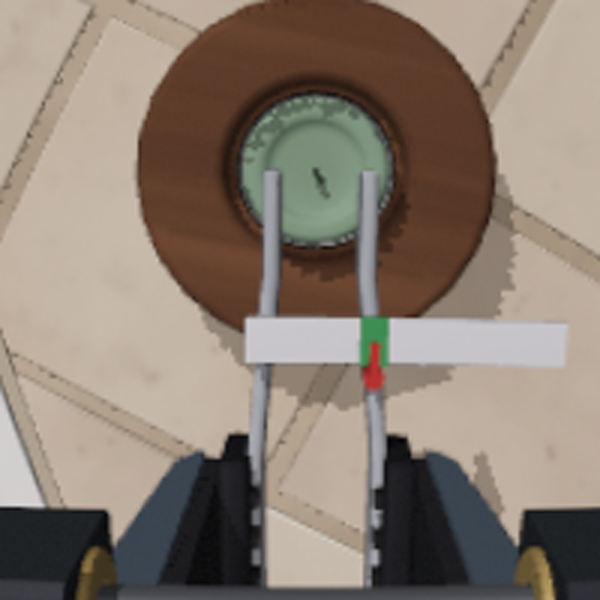

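The picture is the same as before the hold: pointer in the green at crop (375,355), and the tips flanking the wick. I'm handing in.

```bash
python3 -c "
from h import *
job_done();print('ok')"
```

```text
the job is handed in; nothing more can be done
ok
```

The job is handed in. The tealight is seated and released, and the tweezers are held over it at the marked gap. No verdict was reported, so what follows is from my own last checks, at about 19 s of the 59 s.

- **Tealight:** it sits wick up in the holder's pocket. The outline fits showed it centred to within about 1 mm.
- **Tweezers:** they were gripped, squeezed to 36.3 mm across the pads, and carried level. After a hold of about 1.3 s the pointer was still in the green band and the arm was still.
- **Tip gap:** the networks' tip points gave about 14.6 mm, against the 14 mm mark.
- **Position:** the tips are about 2–4 mm off the tealight's centre horizontally. They are about 6 cm above its centre, which is about 5 cm above its top.
- **Bystanders:** my planned paths stayed clear of the garlic, lemon, pepper shaker and mug. I did not re-measure where they stand afterwards.

**Disagreement:** the wrist camera read about 2 mm further in +y than the fixed cameras. I placed the tealight using the wrist camera's own tealight-to-pocket difference, so this should matter little. Single network readings also scattered by about 2 mm.

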